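# Line up machined parts by height on the comparison rail

## Robot

A 6-joint arm with a two-finger parallel gripper is mounted at the origin on the work surface; the furniture and walls round the work are solid. World frame = base frame: x ahead of the robot, y to its left, z up, the work surface at z = 0. Lengths are in m, angles in degrees, forces in N, time in s.
With the tool pointing down it reaches from about 0.25 to 0.725 m from the base axis. Payload 9.7 kg.
Tool frame: the origin (TCP) lies on the centre line of the jaws, within the pads' length; the fingertips stand 22 mm ahead of it and the grasp point (between the pads) lies 3 mm ahead of it; z points along the fingers, y is the direction in which the jaws open and shut (so a half turn about z gives the same grasp; the last joint's range is limited). The gripper opens to 85 mm and grips with 20 to 120 N. Pads are 22 mm wide; open, the fingers measure 114 mm over their backs; the gripper's body (76 mm by 85 mm) begins 54 mm behind the grasp point. The pads swing forward as they close: fully open they stand 13 mm farther back than shut.
Start: joints at [-69.5, 4.979, 10.078, 95.1, 0, 90], TCP at [0.193, -0.515, 0.253] pointing down, gripper open.
Joint ranges: [-179.16, 179.16], [-48.56, 103.87], [-65.8, 70.77], [-126.05, 130.52], [-82.76, 87.17], [-180, 180]. Speed limits (degrees/s): [127.2, 127.2, 147.25, 180, 180, 180].

## Interface

Orientations are given as [roll, pitch, yaw] about the fixed x, y, z axes, in that order (R = Rz(yaw) Ry(pitch) Rx(roll)).
In Python, from workcell import get_obs, camera, camera_params, job_done gives the robot as it stands.
- The arm moves only by the tool servo_tool, never from a script. Its argument "steps" is a list of rows, each an object of numbers: "x", "y", "z": the shift along the world's x, y, z in mm; "yaw": the turn about the world's z in degrees. A call has 1 to 12 rows; each row is the pose to reach, as a shift and turn from the pose measured when the call began; what a row does not reach only later rows make up. A row lasts 1/8 s, in which the tool goes at most 62.5 mm and 10.7 degrees, less where a joint would pass 70% of its speed; a pose out of reach is approached as far as the arm can. A call with a gripper value outside its range is refused whole. "grip" is the finger opening in mm, from 0 to 85.4, set as the call begins (left out, the last holds). The fingers move at their own pace and stop on an object; "grip_force" is the grip in N (left out, the last holds). Time passes only in rows, so rows that repeat a pose let the fingers close. It gives the time, the measured TCP pose, the force and the opening at its end, in the units of the state.
- get_obs(): the state, without advancing time (a new reading comes with each control period).
- camera(name): name is "scene" or "side" or "wrist"; returns (picture, depth): 384x512x3 uint8, red, green, blue; 384x512 float32, m along the optical axis (not along the pixel's ray), 0 where there is no reading.
- camera_params(name): a dict with "intrinsics" (3x3 intrinsics, pixels), "D" ([k1, k2, p1, p2, k3] as OpenCV has them; the pictures are not rectified), "rvec" (rotation vector, rad) and "tvec" (3), from world to camera coordinates, as OpenCV has them; the wrist camera has in their place "hand_eye" (4x4, takes a point from camera to tool coordinates, whose origin is the TCP and whose axes are the flange's). Camera axes: x right, y down, z forward; pixel columns grow to the right and rows downward; lengths in m; the calibration is good to about 2 mm. A picture is of the moment at which its call begins: read the wrist's pose just before it. camera_params takes no time and is no camera call.
- job_done(): hands the job in, once; it reports no verdict.
The state is a dict: "time": time; "q": joint angles; "qd": joint speeds; "joint_efforts": joint torques, N m; "ee_pos": TCP position; "tcp_rot": TCP orientation; "wrist_force": force on the tool from outside, world axes, zero at the start; "torque": the same for the moment, N m; "opening": finger opening in m.
Only numpy, scipy, OpenCV 4.12 (cv2) and the standard library are available. Lean on these libraries where they do the work, as an engineer would, in place of code of your own. Each camera call takes 0.05 s, during which the arm holds its last target.

## Task

Set the four machined parts out on the rail in order of height for a height check: the lowest on the pad next to the red button, then each taller one on the next pad along, so that the tallest is at the far end. Each part should stand upright in the middle of its own pad, released and at rest.

Things in the scene. Friction and masses are not known exactly. Their poses are not given: they have to be found in the camera images.
- spacer_ring: loose flat grey steel ring, outside diameter 46 mm, 12 mm high (the lowest part), lying flat, hole upward; grip it across the outside (46 mm). Origin: centre of its underside, z up. It starts on a flat wooden board, 100 x 370 mm, whose top is 10 mm above the bench.
- insert_a: loose grey ground steel block with bores in its top, 40 mm (own x) by 62 mm (own y) by 22 mm high; grip it across the 40 mm width (along its x). Origin: centre of its underside, z up. It starts on a flat wooden board, 100 x 370 mm, whose top is 10 mm above the bench.
- guide_bush_b: loose plain brass-coloured tube standing on end, outside diameter 30 mm, 28 mm high; grip it across the outside. Origin: centre of its underside, z up. It starts on a flat wooden board, 100 x 370 mm, whose top is 10 mm above the bench. To the right of the board stands a desk fan, 0.28 m high, over x 0.42 to 0.68, y -0.34 to -0.08 m: pass above it or on the robot's side of it.
- guide_bush_a: loose grey steel tube with a flange round its foot, standing on the flange; flange diameter 40 mm, body above it about 33 mm, 35 mm high (the tallest part); grip it across the outside. Origin: centre of its underside, z up. It starts on a flat wooden board, 100 x 370 mm, whose top is 10 mm above the bench.
- red_button: fixed red round button, 22 mm diameter, 12 mm high, on one end of the rail; it marks the end where the row begins (it may be at either end; a plain grey button of the same shape is at the other end). It stands about 43 mm from the centre of the nearest pad. Origin: centre of its underside.
- pad_a: fixed black square rubber pad with white corner marks, 60 x 60 mm, 3 mm thick, at the left end of the rail (+y, seen from the robot). Origin: centre of its underside, 10 mm above the bench; x across the row (away from the robot), y along the row to the left, z up. The four pads lie 70 mm apart in one straight row on an aluminium strip 10 mm high. A tool case 0.06 m high stands to its left.
- pad_b: fixed black square rubber pad with white corner marks, 60 x 60 mm, 3 mm thick, second from the left. Origin: centre of its underside, 10 mm above the bench; x across the row (away from the robot), y along the row to the left, z up.
- pad_c: fixed black square rubber pad with white corner marks, 60 x 60 mm, 3 mm thick, third from the left. Origin: centre of its underside, 10 mm above the bench; x across the row (away from the robot), y along the row to the left, z up.
- pad_d: fixed black square rubber pad with white corner marks, 60 x 60 mm, 3 mm thick, at the right end of the rail (-y). Origin: centre of its underside, 10 mm above the bench; x across the row (away from the robot), y along the row to the left, z up. A chest 0.13 m high stands behind it to the right (x over 0.58, y below 0.03 m).
Mind the look-alikes: they are no part of the job. What is shaped like the spacer_ring but blue is not meant.

How it is judged:
By the outcome, as a careful person would: the job done as asked, in the order asked, and still so for the second after the job is handed in, with the robot touching nothing.
It also fails if it takes over 88 s, if anything falls off the work surface, if the arm or the gripper's body presses on something with over 40 N, if the wrist force passes 120 N, or if a joint passes its speed limit or range.

## Working session

There is one attempt and no reset: what is moved stays moved. The work goes in short steps, Python scripts to look and compute and a tool call to move; the robot and the scene stay as the last step left them, time stands still between calls to the robot, and variables do not carry over. Pictures are saved under pics/ and viewed, and the job is handed in when it is done.

Besides the shell and the picture viewer there is one more tool, called after "Call:" as name(argument=value, ...) on one line, values as JSON. servo_tool: Moves the arm, as the interface text tells. Its arguments: {"type":"object","properties":{"steps":{"type":"array"},"grip":{"type":"number"},"grip_force":{"type":"number"}},"required":["steps"]}

```bash
ls; mkdir -p pics
cat > h.py <<'E'
import numpy as np, cv2
from workcell import get_obs, camera, camera_params, job_done
def snap(n,f):
    o=get_obs(); im,d=camera(n); cv2.imwrite('pics/%s.png'%f,cv2.cvtColor(im,cv2.COLOR_RGB2BGR)); np.savez('pics/%s.npz'%f,im=im,d=d,pos=o['ee_pos'],rot=np.array(o['tcp_rot']))
    return im,d,o
E
python3 - <<'E'
from h import *
for n in('scene','side','wrist'):
    snap(n,n+'0'); print(n,camera_params(n))
o=get_obs();print(o)
E
```

```text
pics
scene {'intrinsics': array([[482.88150194,   0.        , 253.95329922],
       [  0.        , 482.88150194, 193.23750197],
       [  0.        ,   0.        ,   1.        ]]), 'D': array([0.05141726, 0.        , 0.        , 0.        , 0.        ]), 'rvec': array([ 0.55139964, -2.43668552,  1.48992225]), 'tvec': array([0.3641351 , 0.16052597, 1.10824141])}
side {'intrinsics': array([[487.29561616,   0.        , 256.57458912],
       [  0.        , 487.29561616, 192.11319907],
       [  0.        ,   0.        ,   1.        ]]), 'D': array([-0.15542543,  0.        ,  0.        ,  0.        ,  0.        ]), 'rvec': array([ 2.00540439, -0.57435893,  0.35422942]), 'tvec': array([-0.38065556,  0.13239413,  1.53143665])}
wrist {'intrinsics': array([[283.86746762,   0.        , 256.37460235],
       [  0.        , 283.86746762, 188.01629993],
       [  0.        ,   0.        ,   1.        ]]), 'D': array([-0.04661846,  0.        ,  0.        ,  0.        ,  0.        ]), 'hand_eye': array([[ 3.85120704e-04, -9.66409210e-01, -2.57007959e-01,
         6.39156111e-02],
       [ 9.9999992
[... 193 characters left out ...]
  0.00000000e+00,
         1.00000000e+00]])}
{'time': 0.15, 'q': array([-6.95003986e+01,  5.00574118e+00,  1.00453509e+01,  9.50990224e+01,
        1.18252564e-03,  9.00021652e+01]), 'qd': array([-0.03123078, -0.14817682,  0.10191189,  0.06337788,  0.01388175,
        0.07030819]), 'joint_efforts': array([-5.91140542e-04, -5.20760679e+01,  4.65046299e+01,  1.38471398e-02,
       -1.17511829e-05,  8.13007517e-06]), 'ee_pos': array([ 0.19256547, -0.51503516,  0.25273207]), 'tcp_rot': array([-1.79940587e+02, -1.18027977e-03,  2.04974349e+01]), 'wrist_force': array([-0.4517837 ,  1.12832621,  0.54316165]), 'torque': array([ 0.00768707, -0.00053543, -0.02807311]), 'opening': 0.08542714526925806}
```

View pics/scene0.png

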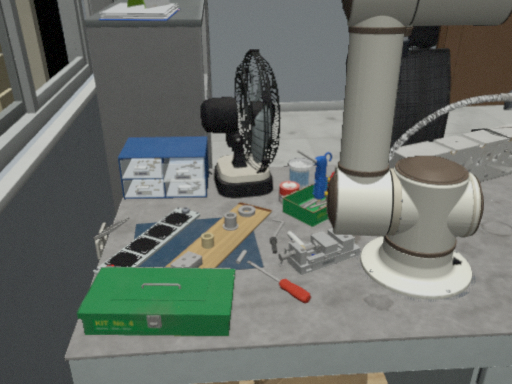

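View pics/side0.png

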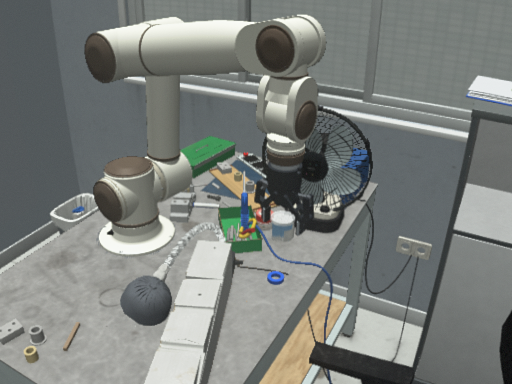

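View pics/wrist0.png

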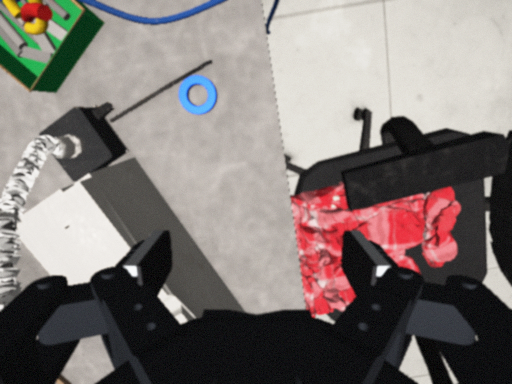

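The scene view shows the board with the parts at about (180–270, 205–265) px, and the rail at (100–200, 210–265). I'll enlarge it and get coarse positions from depth.

```bash
cat >> h.py <<'E'
def w2c(n):
    p=camera_params(n); R=cv2.Rodrigues(p['rvec'])[0]; return R,p['tvec'],p['intrinsics'],p['D']
def ray(n,uv,pos=None,rot=None):
    from scipy.spatial.transform import Rotation as Ro
    p=camera_params(n); K,D=p['intrinsics'],p['D']
    x=cv2.undistortPoints(np.array(uv,float).reshape(-1,1,2),K,D).reshape(-1,2)
    d=np.c_[x,np.ones(len(x))]
    if n=='wrist':
        T=np.eye(4);T[:3,:3]=Ro.from_euler('xyz',rot,degrees=True).as_matrix();T[:3,3]=pos
        T=T@p['hand_eye']; return T[:3,3],d@T[:3,:3].T
    R=cv2.Rodrigues(p['rvec'])[0]; return -R.T@p['tvec'],d@R
def onz(n,uv,z,pos=None,rot=None):
    c,d=ray(n,uv,pos,rot); return c+d*((z-c[2])/d[:,2])[:,None]
def onD(n,uv,dep,pos=None,rot=None):
    c,d=ray(n,uv,pos,rot); z=np.array([dep[int(v),int(u)] for u,v in uv]); return c+d*z[:,None]
E
python3 - <<'E'
from h import *
a=np.load('pics/scene0.npz'); im=a['im']
c=im[190:290,90:290]; cv2.imwrite('pics/z.png',cv2.cvtColor(cv2.resize(c,None,fx=4,fy=4,interpolation=cv2.INTER_CUBIC),cv2.COLOR_RGB2BGR))
uv=[(187,259),(208,236),(231,217),(247,211),(125,258),(195,212),(140,249),(158,235),(172,224),(186,216)]
print(np.round(onD('scene',uv,a['d']),3))
E
```

```text
[[ 0.454  0.241  0.028]
 [ 0.461  0.136  0.027]
 [ 0.439  0.058  0.044]
 [ 0.446 -0.045  0.008]
 [ 0.597  0.278  0.012]
 [ 0.571  0.019  0.007]
 [ 0.59   0.233  0.011]
 [ 0.589  0.163  0.01 ]
 [ 0.59   0.101  0.008]
 [ 0.579  0.051  0.009]]
```

View pics/z.png

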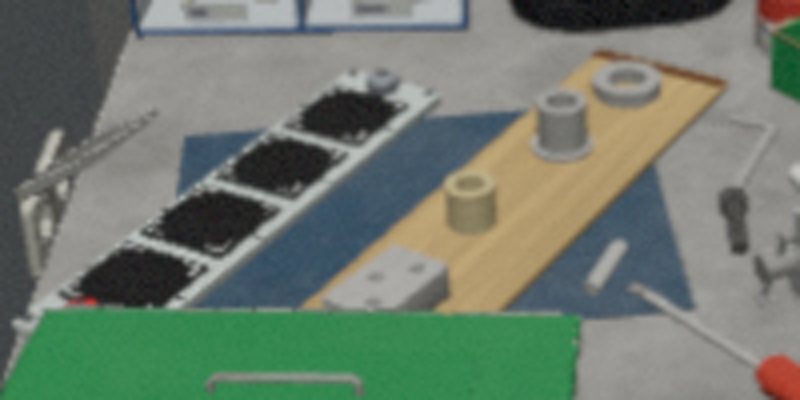

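Call:
servo_tool(steps=[{"x": 10, "y": 30, "z": 50, "yaw": 0}, {"x": 20, "y": 75, "z": 100, "yaw": 6}, {"x": 35, "y": 130, "z": 140, "yaw": 13}, {"x": 55, "y": 185, "z": 147, "yaw": 20}, {"x": 80, "y": 240, "z": 147, "yaw": 27}, {"x": 105, "y": 295, "z": 147, "yaw": 34}, {"x": 130, "y": 350, "z": 147, "yaw": 41}, {"x": 155, "y": 405, "z": 147, "yaw": 48}, {"x": 180, "y": 460, "z": 147, "yaw": 54}, {"x": 205, "y": 515, "z": 147, "yaw": 60}, {"x": 230, "y": 570, "z": 147, "yaw": 65}, {"x": 255, "y": 625, "z": 147, "yaw": 69.5}])

```text
time: 1.65
ee_pos: [0.4479, 0.1121, 0.3997]
tcp_rot: [-180.0, 0.0, 90.2]
wrist_force: [0.8, -1.1, 0.7]
opening: 0.0856
```

Call:
servo_tool(steps=[{"x": 20, "y": 45, "z": 0, "yaw": 0}, {"x": 25, "y": 60, "z": 0, "yaw": 0}, {"x": 25, "y": 60, "z": 0, "yaw": 0}, {"x": 25, "y": 60, "z": 0, "yaw": 0}])

```text
time: 2.15
ee_pos: [0.4725, 0.171, 0.4002]
tcp_rot: [-180.0, 0.0, 90.1]
wrist_force: [-1.0, 0.4, 0.5]
opening: 0.0852
```

Run:
```python
from h import *
im,d,o=snap('wrist','w1'); print(o['time'],o['ee_pos'],o['tcp_rot'],o['qd'],o['q'])
im,d,o=snap('scene','s1')
```

```text
2.15 [0.47254804 0.1710008  0.40020176] [-1.79991896e+02  9.42809964e-03  9.01297171e+01] [-0.55255135 -0.50950778  0.03204057 -0.13991052  0.04855363  0.16004631] [ 1.98968624e+01  4.86819969e+00  2.70030909e+01  1.12145706e+02
 -6.13186180e-03  1.09767147e+02]
```

View pics/w1.png

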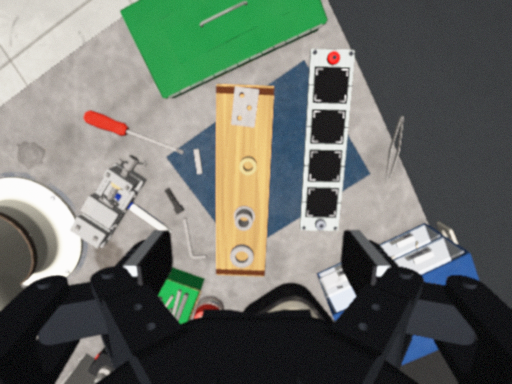

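w1 shows the board with the block at (244,107), brass bush (248,166), flanged bush (244,217) and ring (241,257). The rail carries the red button at the top (333,58), i.e. the +y end. So pad_a is first. Next I'll take a second wrist view from closer, to triangulate.

Call:
servo_tool(steps=[{"x": 25, "y": -20, "z": -50, "yaw": 0}, {"x": 40, "y": -40, "z": -100, "yaw": 0}, {"x": 40, "y": -50, "z": -120, "yaw": 0}, {"x": 40, "y": -50, "z": -120, "yaw": 0}, {"x": 40, "y": -50, "z": -120, "yaw": 0}])

```text
time: 2.88
ee_pos: [0.5126, 0.1207, 0.2821]
tcp_rot: [179.9, -0.0, 90.1]
wrist_force: [-0.4, -0.8, 0.6]
opening: 0.0854
```

Run:
```python
from h import *
im,d,o=snap('wrist','w2'); print(o['time'],o['ee_pos'],o['tcp_rot'])
a=np.load('pics/w1.npz')['im'][40:290,150:380]
cv2.imwrite('pics/z1.png',cv2.cvtColor(cv2.resize(a,None,fx=2.4,fy=2.4,interpolation=cv2.INTER_CUBIC),cv2.COLOR_RGB2BGR))
```

```text
2.875 [0.51262093 0.1206975  0.28210693] [ 1.79858938e+02 -4.28876829e-02  9.00572727e+01]
```

View pics/w2.png

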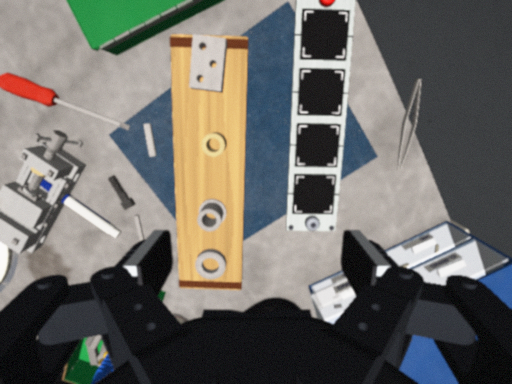

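View pics/z1.png

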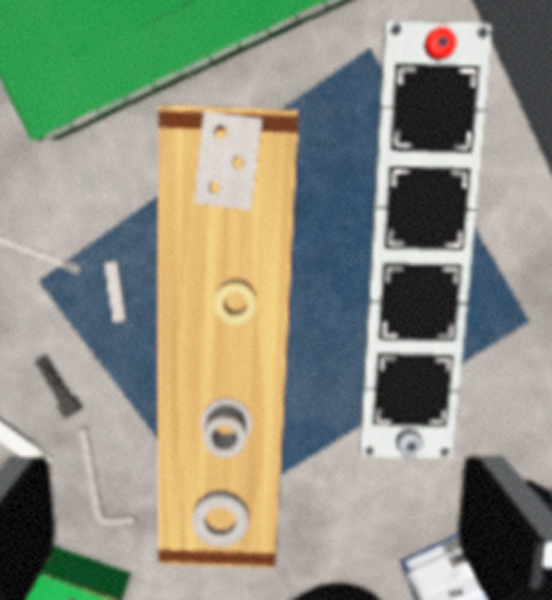

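Run:
```python
from h import *
rs={}
for f in('w1','w2'):
    a=np.load(f'pics/{f}.npz'); im=a['im']; hsv=cv2.cvtColor(im,cv2.COLOR_RGB2HSV)
    p,r=a['pos'],a['rot']
    # pads
    m=(hsv[...,2]<70).astype(np.uint8); m=cv2.morphologyEx(m,cv2.MORPH_CLOSE,np.ones((3,3)))
    cs,_=cv2.findContours(m,cv2.RETR_EXTERNAL,2)
    for c in cs:
        A=cv2.contourArea(c); (cx,cy),(w,h),an=cv2.minAreaRect(c)
        if A>600 and A<4000 and 0.8<w/h<1.25 and cx>280: 
            q=onz('wrist',cv2.boxPoints(((cx,cy),(w,h),an)),.013,p,r)
            print(f,'pad',np.round([cx,cy,w,h,an],1),'->',np.round(q.mean(0),4),np.round(np.linalg.norm(q-np.roll(q,1,0),axis=1),4),np.round(np.degrees(np.arctan2(*(q[1]-q[0])[[1,0]])),1), 'depth z', np.round(onD('wrist',[(cx,cy)],a['d'],p,r),4))
    z=np.zeros((384,512)) 
    vv,uu=np.mgrid[:384,:512]; X=onD('wrist',np.c_[uu.ravel(),vv.ravel()],a['d'],p,r).reshape(384,512,3)
    np.save(f'pics/{f}_X.npy',X)
    H=X[...,2]; inb=(X[...,0]>.39)&(X[...,0]<.51)&(X[...,1]>-.09)&(X[...,1]<.29)
    mm=(inb&(H>.016)&(H<.07)).astype(np.uint8); mm=cv2.morphologyEx(mm,cv2.MORPH_OPEN,np.ones((3,3)))
    n,l,st,ce=cv2.connectedComponentsWithStats(mm)
    for i in range(1,n):
        if st[i,4]>60:
            P=X[l==i]; zt=np.percentile(P[:,2],90); T=P[P[:,2]>zt-.006]
            print(f,'part',ce[i].round(1),st[i,4],'ztop',zt.round(4),'bbox mid',((T.min(0)+T.max(0))/2)[:2].round(4),'ext',(T.max(0)-T.min(0))[:2].round(4))
    b=X[inb&(H<.016)]; print('board z',np.median(b[:,2]))
```

```text
w1 pad [321.4 202.   29.1  27.1   4.1] -> [0.5948 0.0722 0.013 ] [0.0562 0.0533 0.0547 0.0537] 88.9 depth z [[0.5947 0.0726 0.0132]]
w1 pad [324.  165.5  29.   30.   90. ] -> [0.5953 0.1419 0.013 ] [0.0535 0.0542 0.0538 0.0556] 0.3 depth z [[0.5952 0.1422 0.0129]]
w1 pad [327.5 126.   32.   31.   90. ] -> [0.5972 0.2124 0.013 ] [0.0553 0.0542 0.0555 0.0556] 0.5 depth z [[0.5969 0.2128 0.0137]]
w1 pad [330.7  84.6  32.5  34.4   3.8] -> [0.5986 0.2819 0.013 ] [0.0567 0.0557 0.0552 0.0561] 88.7 depth z [[0.5981 0.282  0.0146]]
w1 part [244.6 106.4] 884 ztop 0.0337 bbox mid [0.4518 0.2444] ext [0.0454 0.0661]
w1 part [247.9 165.9] 205 ztop 0.0393 bbox mid [0.4576 0.1444] ext [0.0277 0.0299]
w1 part [243.5 219.3] 282 ztop 0.0458 bbox mid [0.4492 0.0458] ext [0.0306 0.0297]
w1 part [241.5 255.7] 315 ztop 0.0229 bbox mid [ 0.4434 -0.0354] ext [0.0452 0.0448]
board z 0.010150504187097287
w2 pad [313.5 193.5  37.   39.   90. ] -> [0.5948 0.0724 0.013 ] [0.0551 0.0552 0.0554 0.0572] 0.1 depth z [[0.5948 0.0727 0.0126]]
w2 pad [316.9 144.8  41.   41.7   3.6] -> [0.5959 0.1419 0.013 ] [0.0578 0.0568 0.0558 0.0572] 88.4 depth z [[0.5957 0.1424 0.0134]]
w2 pad [320.5  91.5  45.   43.   90. ] -> [0.5971 0.2119 0.013 ] [0.0567 0.0559 0.057  0.0579] 0.6 depth z [[0.5969 0.2123 0.0135]]
w2 pad [324.3  34.2  45.2  48.8   1.6] -> [0.5984 0.2816 0.013 ] [0.0584 0.0572 0.0566 0.0575] 90.2 depth z [[0.5979 0.2815 0.0147]]
w2 part [153.5  20.8] 103 ztop 0.0572 bbox mid [0.3973 0.2862] ext [0.014  0.0067]
w2 part [207.5  62.6] 1749 ztop 0.0334 bbox mid [0.4518 0.2442] ext [0.0462 0.0657]
w2 part [213.3 144.5] 370 ztop 0.0392 bbox mid [0.457  0.1449] ext [0.0285 0.0292]
w2 part [209.9 216.3] 521 ztop 0.0458 bbox mid [0.4483 0.0457] ext [0.0313 0.0317]
w2 part [209.9 264.1] 539 ztop 0.0231 bbox mid [ 0.4432 -0.0364] ext [0.0456 0.0462]
board z 0.010121759207935482
```

Run:
```python
from h import *
tri={}
for f in('w1','w2'):
    a=np.load(f'pics/{f}.npz'); im=a['im']; X=np.load(f'pics/{f}_X.npy');p,r=a['pos'],a['rot']
    H=X[...,2]
    m=((H>.026)&(H<.04)&(abs(X[...,0]-.452)<.04)&(abs(X[...,1]-.244)<.05)).astype(np.uint8)
    cs,_=cv2.findContours(cv2.morphologyEx(m,cv2.MORPH_CLOSE,np.ones((5,5))),cv2.RETR_EXTERNAL,2); c=max(cs,key=cv2.contourArea)
    q=onz('wrist',c.reshape(-1,2),.032,p,r)[:,:2].astype(np.float32)*1000
    print(f,cv2.minAreaRect(q))
    # colour: low saturation
    hsv=cv2.cvtColor(im,cv2.COLOR_RGB2HSV)
    w=((hsv[...,1]<60)&(abs(X[...,0]-.452)<.04)&(abs(X[...,1]-.244)<.05)&(H>.02)).astype(np.uint8)
    cs,_=cv2.findContours(cv2.morphologyEx(w,cv2.MORPH_CLOSE,np.ones((5,5))),cv2.RETR_EXTERNAL,2); c=max(cs,key=cv2.contourArea)
    q=onz('wrist',c.reshape(-1,2),.032,p,r)[:,:2].astype(np.float32)*1000
    R=cv2.minAreaRect(c); print(' col',cv2.minAreaRect(q))
    # colour centroid of top face / hole for triangulation
    tri.setdefault('block',[]).append((R[0],p,r))
    for n,(x,y,z,R0) in dict(brass=(.457,.1447,.038,.016),flange=(.4487,.0457,.045,.018),ring=(.4433,-.036,.022,.026)).items():
        mm=((np.hypot(X[...,0]-x,X[...,1]-y)<R0)&(H>z-.006)).astype(np.uint8)
        cs,_=cv2.findContours(mm,cv2.RETR_EXTERNAL,2); c=max(cs,key=cv2.contourArea)
        e=cv2.minEnclosingCircle(c); el=cv2.fitEllipse(c)
        print(' ',n,el[0],onz('wrist',[el[0]],z,p,r).round(4)); tri.setdefault(n,[]).append((el[0],p,r))
for n,v in tri.items():
    A=np.zeros((3,3));b=np.zeros(3)
    for uv,p,r in v:
        c,d=ray('wrist',[uv],p,r); d=d[0]/np.linalg.norm(d[0]); M=np.eye(3)-np.outer(d,d); A+=M;b+=M@c
    print('tri',n,np.linalg.solve(A,b).round(4))
```

```text
w1 ((452.0359191894531, 244.2338104248047), (62.84625244140625, 40.135955810546875), 83.15182495117188)
 col ((451.95574951171875, 244.48223876953125), (61.66832733154297, 39.89768600463867), 83.17501831054688)
  brass (247.69851684570312, 166.38998413085938) [[0.4571 0.1448 0.038 ]]
  flange (243.1212158203125, 221.20748901367188) [[0.4486 0.0464 0.045 ]]
  ring (241.46168518066406, 255.79763793945312) [[ 0.4435 -0.035   0.022 ]]
w2 ((452.12811279296875, 244.1918182373047), (62.2286262512207, 40.38113784790039), 83.01946258544922)
 col ((452.40118408203125, 244.0835418701172), (62.377201080322266, 40.94952392578125), 83.01946258544922)
  brass (6.455419540405273, 346.1752624511719) [[ 0.0962 -0.1856  0.038 ]]
  flange (208.94622802734375, 218.74020385742188) [[0.4489 0.0466 0.045 ]]
  ring (210.0065155029297, 264.1911315917969) [[ 0.4433 -0.0352  0.022 ]]
tri block [0.4516 0.2451 0.0286]
tri brass [0.4818 0.1901 0.3866]
tri flange [0.4485 0.0456 0.0427]
tri ring [ 0.4437 -0.0338  0.0243]
```

Run:
```python
from h import *
for f in('s1','w1','w2','scene0','side0'):
    a=np.load(f'pics/{f}.npz'); n={'s':'scene','w':'wrist'}[f[0]] if f!='side0' else 'side'
    vv,uu=np.mgrid[:384,:512]; X=onD(n,np.c_[uu.ravel(),vv.ravel()],a['d'],a['pos'],a['rot'])
    X=X[a['d'].ravel()>0]
    m=(X[:,0]>.38)&(X[:,0]<.7)&(X[:,1]>-.34)&(X[:,1]<-.05)&(X[:,2]>.03)&(X[:,2]<.35)
    P=X[m]
    if len(P)<5: continue
    for z0 in np.arange(.03,.33,.05):
        q=P[(P[:,2]>=z0)&(P[:,2]<z0+.05)]
        if len(q)>3: print(f,round(z0,2),len(q),'y max',np.percentile(q[:,1],[99,100]).round(3),'x',np.percentile(q[:,0],[1,99]).round(3), 'xmin where y>-.13',q[q[:,1]>-.13][:,0].min().round(3) if (q[:,1]>-.13).any() else None)
```

```text
s1 0.03 1951 y max [-0.054 -0.05 ] x [0.382 0.692] xmin where y>-.13 0.494
s1 0.08 1159 y max [-0.051 -0.05 ] x [0.386 0.698] xmin where y>-.13 0.414
s1 0.13 762 y max [-0.095 -0.09 ] x [0.406 0.607] xmin where y>-.13 0.406
s1 0.18 1145 y max [-0.089 -0.085] x [0.401 0.626] xmin where y>-.13 0.401
s1 0.23 1410 y max [-0.091 -0.086] x [0.403 0.63 ] xmin where y>-.13 0.402
s1 0.28 703 y max [-0.1   -0.094] x [0.41  0.606] xmin where y>-.13 0.409
s1 0.33 227 y max [-0.122 -0.119] x [0.427 0.59 ] xmin where y>-.13 0.427
w1 0.03 1310 y max [-0.053 -0.05 ] x [0.385 0.652] xmin where y>-.13 0.502
w1 0.08 237 y max [-0.05 -0.05] x [0.585 0.616] xmin where y>-.13 0.585
w1 0.13 30 y max [-0.077 -0.077] x [0.597 0.614] xmin where y>-.13 0.596
w2 0.03 114 y max [-0.05 -0.05] x [0.524 0.633] xmin where y>-.13 0.522
w2 0.08 203 y max [-0.05 -0.05] x [0.585 0.7  ] xmin where y>-.13 0.585
w2 0.13 90 y max [-0.071 -0.07 ] x [0.692 0.7  ] xmin where y>-.13 0.692
scene0 0.03 1962 y max [-0.053 -0.05 ] x [0.382 0.691] xmin where y>-.13 0.494
scene0 0.08 1159 y max [-0.052 -0.05 ] x [0.388 0.698] xmin wh
[... 239 characters left out ...]
 y>-.13 0.399
scene0 0.28 708 y max [-0.099 -0.095] x [0.41  0.608] xmin where y>-.13 0.41
scene0 0.33 223 y max [-0.122 -0.12 ] x [0.428 0.592] xmin where y>-.13 0.428
side0 0.03 853 y max [-0.178 -0.153] x [0.381 0.676] xmin where y>-.13 None
side0 0.08 391 y max [-0.208 -0.16 ] x [0.383 0.599] xmin where y>-.13 None
side0 0.13 686 y max [-0.104 -0.1  ] x [0.408 0.589] xmin where y>-.13 0.402
side0 0.18 751 y max [-0.098 -0.092] x [0.401 0.618] xmin where y>-.13 0.398
side0 0.23 947 y max [-0.101 -0.097] x [0.403 0.618] xmin where y>-.13 0.4
side0 0.28 633 y max [-0.21 -0.11] x [0.465 0.608] xmin where y>-.13 0.408
side0 0.33 199 y max [-0.205 -0.2  ] x [0.477 0.596] xmin where y>-.13 None
```

View pics/s1.png

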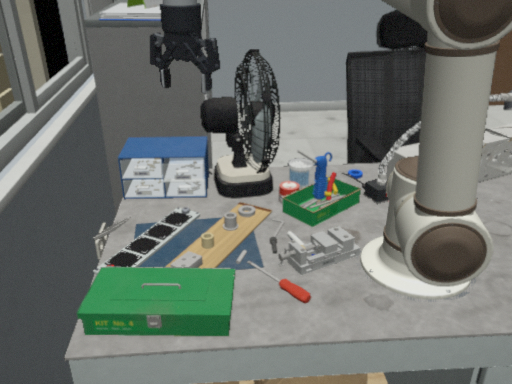

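Run:
```python
from h import *
C=[]
for f,q1 in(('s1',19.9),('scene0',-69.5),('side0',-69.5)):
    a=np.load(f'pics/{f}.npz'); n='side' if f=='side0' else 'scene'
    vv,uu=np.mgrid[:384,:512]; X=onD(n,np.c_[uu.ravel(),vv.ravel()],a['d'])
    X=X[a['d'].ravel()>0]-a['pos']
    c,s=np.cos(np.radians(q1)),np.sin(np.radians(q1))
    r=X[:,0]*c+X[:,1]*s; l=-X[:,0]*s+X[:,1]*c
    m=(abs(r)<.09)&(abs(l)<.14)
    for z0 in np.arange(-.04,.36,.03):
        k=m&(X[:,2]>z0)&(X[:,2]<=z0+.03)
        if k.sum()>5: print(f,round(z0,2),k.sum(),'lat',np.percentile(l[k],[1,99]).round(3),'rad',np.percentile(r[k],[1,99]).round(3))
```

```text
s1 -0.01 298 lat [-0.023  0.029] rad [-0.054  0.054]
s1 0.02 525 lat [-0.029  0.038] rad [-0.071  0.071]
s1 0.05 1007 lat [-0.028  0.038] rad [-0.07   0.069]
s1 0.08 814 lat [-0.019  0.039] rad [-0.066  0.065]
s1 0.11 698 lat [0.003 0.041] rad [-0.037  0.032]
s1 0.14 458 lat [-0.     0.041] rad [-0.037  0.034]
scene0 0.02 14 lat [-0.015 -0.005] rad [-0.079 -0.051]
scene0 0.05 20 lat [-0.012 -0.007] rad [-0.078 -0.067]
scene0 0.08 23 lat [-0.033 -0.007] rad [-0.075 -0.018]
scene0 0.11 66 lat [-0.035 -0.013] rad [-0.04  -0.013]
scene0 0.14 66 lat [-0.035 -0.013] rad [-0.039 -0.002]
scene0 0.17 50 lat [-0.037 -0.013] rad [-0.042 -0.013]
side0 -0.01 182 lat [-0.013  0.01 ] rad [-0.056  0.057]
side0 0.02 333 lat [-0.016  0.01 ] rad [-0.073  0.074]
side0 0.05 606 lat [-0.021  0.014] rad [-0.069  0.073]
side0 0.08 489 lat [-0.036  0.011] rad [-0.066  0.07 ]
side0 0.11 434 lat [-0.04   0.013] rad [-0.028  0.039]
side0 0.14 426 lat [-0.04  0.02] rad [-0.028  0.039]
side0 0.17 504 lat [-0.043  0.014] rad [-0.029  0.041]
side0 0.2 537 lat [-0.043  0.019] rad [-0.038  0.048]
side0 0.23 674 lat [-0.048  0.042] rad [-0.042  0.057]
side0 0.26 964 lat [-0.049  0.042] rad [-0.043  0.057]
side0 0.29 903 lat [-0.047  0.039] rad [-0.043  0.051]
side0 0.32 846 lat [-0.042  0.03 ] rad [-0.043  0.047]
side0 0.35 962 lat [-0.059  0.041] rad [-0.084  0.045]
```

Call:
servo_tool(steps=[{"x": -23, "y": -50, "z": 0, "yaw": 0}, {"x": -46, "y": -100, "z": -20, "yaw": 0}, {"x": -66, "y": -140, "z": -60, "yaw": 0}, {"x": -69, "y": -149, "z": -115, "yaw": 0}, {"x": -69, "y": -149, "z": -165, "yaw": 0}, {"x": -69, "y": -149, "z": -200, "yaw": 0}, {"x": -69, "y": -149, "z": -200, "yaw": 0}], grip=64, grip_force=40)

```text
time: 3.8
ee_pos: [0.443, -0.0277, 0.0814]
tcp_rot: [180.0, -0.1, 90.1]
wrist_force: [0.5, -0.4, 0.4]
opening: 0.0643
```

Run:
```python
from h import *
im,d,o=snap('wrist','w3'); print(o['time'],o['ee_pos'],o['tcp_rot'],o['wrist_force'],o['opening'])
im,d,o=snap('scene','s3')
```

```text
3.8 [ 0.44295144 -0.02765882  0.08141327] [ 1.79975073e+02 -5.98775028e-02  9.01128495e+01] [ 0.53713589 -0.35348582  0.35998709] 0.06430187315340984
```

View pics/w3.png

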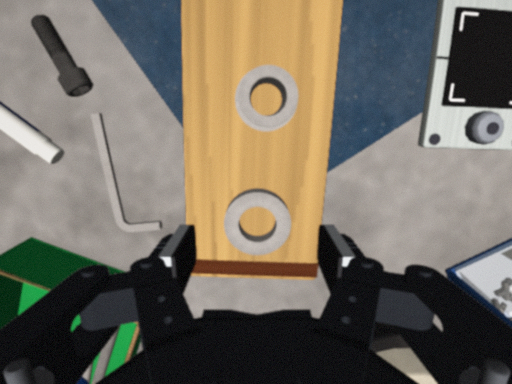

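View pics/s3.png

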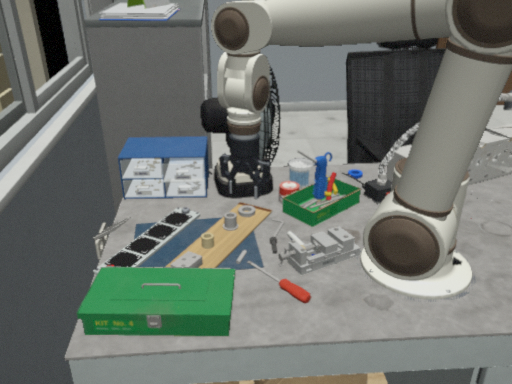

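Run:
```python
from h import *
a=np.load('pics/w3.npz');p,r=a['pos'],a['rot']
vv,uu=np.mgrid[:384,:512]; X=onD('wrist',np.c_[uu.ravel(),vv.ravel()],a['d'],p,r).reshape(384,512,3)
t=X-p
for lo,hi in((150,198),(318,365)):
    k=np.zeros((384,512),bool);k[220:300,lo:hi]=1
    k&=(t[...,2]>-.04)&(a['d']>0)
    q=t[k]; print('tip z',np.percentile(q[:,2],[0,2,10,50]).round(4),'x',q[:,0].min().round(4),q[:,0].max().round(4),'y',q[:,1].min().round(4),q[:,1].max().round(4))
for y0,z in((-.036,.022),(.0457,.045)):
    m=((np.hypot(X[...,0]-.446,X[...,1]-y0)<.034)&(X[...,2]>z-.006)&(X[...,2]<z+.006)).astype(np.uint8)
    cs,_=cv2.findContours(m,cv2.RETR_EXTERNAL,2); c=max(cs,key=cv2.contourArea); el=cv2.fitEllipse(c)
    print(el, onz('wrist',[el[0]],z,p,r), np.median(X[m>0][:,2]))
```

```text
tip z [-0.016  -0.0121 -0.0052  0.0176] x -0.0463 -0.0199 y -0.0125 0.017
tip z [-0.0156 -0.0117 -0.0047  0.0185] x 0.0183 0.0451 y -0.0125 0.0174
((257.1626892089844, 222.36297607421875), (63.47249221801758, 66.35015106201172), 91.11341094970703) [[ 0.44285714 -0.0358556   0.022     ]] 0.022314424672158037
((267.9652099609375, 95.77272033691406), (59.74306869506836, 61.65397262573242), 4.1878767013549805) [[0.44825838 0.04511203 0.045     ]] 0.045396462524106576
```

Call:
servo_tool(steps=[{"x": 0, "y": -2, "z": -25, "yaw": 0}, {"x": 0, "y": -2, "z": -42, "yaw": 0}, {"x": 0, "y": -2, "z": -50, "yaw": 0}, {"x": 0, "y": -2, "z": -50, "yaw": 0}])

```text
time: 4.4
ee_pos: [0.4447, -0.0297, 0.0344]
tcp_rot: [179.7, -0.0, 90.1]
wrist_force: [-0.5, 0.9, 0.5]
opening: 0.0638
```

Call:
servo_tool(steps=[{"x": 0}, {"x": 0}, {"x": 0}, {"x": 0}, {"x": 0}], grip=40)

```text
schema error: expected keys x, y, z, yaw
```

Call:
servo_tool(steps=[{"x": -1, "y": 0, "z": -3, "yaw": 0}, {"x": -1, "y": 0, "z": -3, "yaw": 0}, {"x": -1, "y": 0, "z": -3, "yaw": 0}, {"x": -1, "y": 0, "z": -3, "yaw": 0}, {"x": -1, "y": 0, "z": -3, "yaw": 0}, {"x": -1, "y": 0, "z": -3, "yaw": 0}], grip=40)

```text
time: 5.15
ee_pos: [0.4441, -0.0298, 0.0323]
tcp_rot: [179.7, -0.0, 90.1]
wrist_force: [-2.1, 1.0, 6.3]
opening: 0.0435
```

Call:
servo_tool(steps=[{"x": 0, "y": 0, "z": 10, "yaw": 0}, {"x": 0, "y": 0, "z": 30, "yaw": 0}, {"x": 0, "y": 10, "z": 60, "yaw": 0}, {"x": 0, "y": 20, "z": 80, "yaw": 0}, {"x": 0, "y": 20, "z": 80, "yaw": 0}])

```text
time: 5.78
ee_pos: [0.4451, -0.0094, 0.1142]
tcp_rot: [179.5, -0.0, 90.2]
wrist_force: [0.4, -0.1, -2.2]
opening: 0.0435
```

Run:
```python
from h import *
im,d,o=snap('wrist','w4'); print(o['time'],o['ee_pos'],o['tcp_rot'],o['wrist_force'],o['opening'])
im,d,o=snap('scene','s4')
```

```text
5.775 [ 0.44508545 -0.0094244   0.11416403] [ 1.79476437e+02 -3.64065897e-02  9.01727225e+01] [ 0.42981334 -0.12734882 -2.24171882] 0.043452695391906465
```

View pics/w4.png

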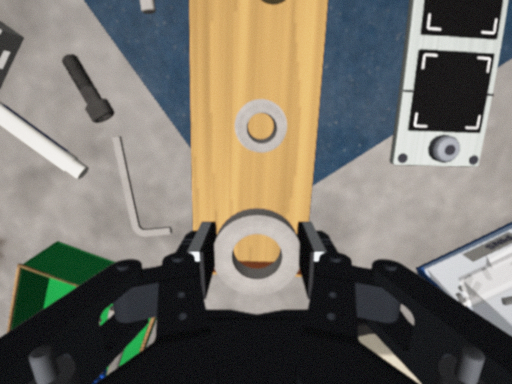

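```bash
cat >> h.py <<'E'
def Xw(f,n='wrist'):
    a=np.load(f'pics/{f}.npz')
    vv,uu=np.mgrid[:384,:512]; return onD(n,np.c_[uu.ravel(),vv.ravel()],a['d'],a['pos'],a['rot']).reshape(384,512,3),a
E
python3 - <<'E'
from h import *
X,a=Xw('w4');p=a['pos'];t=X-p
hsv=cv2.cvtColor(a['im'],cv2.COLOR_RGB2HSV)
k=(np.hypot(t[...,0],t[...,1]+.006)<.03)&(t[...,2]>-.03)&(t[...,2]<.01)&(abs(t[...,0])<.0225)&(hsv[...,2]>110)&(t[...,1]>-.024)
q=t[k]; print(k.sum(),np.percentile(q[:,2],[5,50,95]).round(4))
for _ in range(3):
    A=np.c_[q[:,:2],np.ones(len(q))]; s=np.linalg.lstsq(A,q[:,2],rcond=None)[0]; e=q[:,2]-A@s; q=q[abs(e)<.0015]
print('plane',s.round(4),len(q))
# hole centre via colour: wood seen through
hole=cv2.inRange(a['im'],(0,0,0),(255,255,255))
yl=((hsv[...,1]>70)&(np.hypot(t[...,0],0)<.1)).astype(np.uint8); yl[:225]=0; yl[272:]=0; yl[:,:225]=0; yl[:,290:]=0
top=np.zeros((384,512),np.uint8); top[k]=1
cs,_=cv2.findContours(top,cv2.RETR_EXTERNAL,2); c=max(cs,key=cv2.contourArea); print(cv2.boundingRect(c))
e=cv2.fitEllipse(c); print(e, onz('wrist',[e[0]],p[2]+s[2],p,a['rot'])-p)
E
```

```text
3667 [-0.0131 -0.0101 -0.0091]
plane [ 0.0054 -0.0044 -0.0101] 3227
(214, 212, 86, 75)
((256.0378112792969, 250.281982421875), (75.42618560791016, 91.92698669433594), 89.39237213134766) [[-0.00077861 -0.00374354 -0.01012872]]
```

Call:
servo_tool(steps=[{"x": 20, "y": 40, "z": 0, "yaw": 0}, {"x": 46, "y": 90, "z": 0, "yaw": 0}, {"x": 74, "y": 143, "z": 0, "yaw": 0}, {"x": 102, "y": 196, "z": 0, "yaw": 0}, {"x": 130, "y": 249, "z": 0, "yaw": 0}, {"x": 148, "y": 285, "z": -10, "yaw": 0}, {"x": 154, "y": 297, "z": -40, "yaw": 0}, {"x": 154, "y": 297, "z": -64, "yaw": 0}, {"x": 154, "y": 297, "z": -70, "yaw": 0}, {"x": 154, "y": 297, "z": -70, "yaw": 0}])

```text
time: 7.12
ee_pos: [0.5978, 0.2865, 0.0415]
tcp_rot: [179.7, -0.0, 90.1]
wrist_force: [0.6, -0.1, 0.0]
opening: 0.0434
```

Run:
```python
from h import *
im,d,o=snap('wrist','w5'); print(o['time'],o['ee_pos'],o['tcp_rot'],o['wrist_force'],o['opening'])
```

```text
7.125 [0.59779751 0.28653811 0.04149527] [ 1.79729474e+02 -1.00022474e-03  9.01115132e+01] [ 0.55731541 -0.12599616  0.00082053] 0.04338133733052953
```

View pics/w5.png

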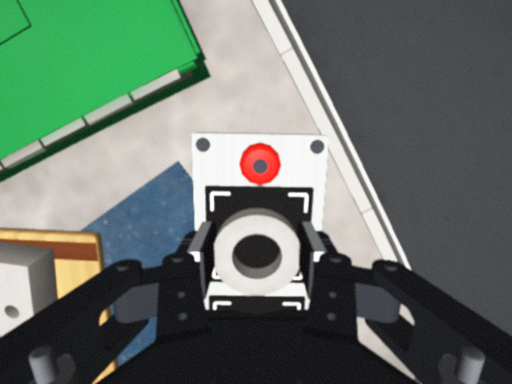

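Call:
servo_tool(steps=[{"x": 1, "y": 1, "z": -3, "yaw": 0}, {"x": 1, "y": 1, "z": -6, "yaw": 0}, {"x": 1, "y": 1, "z": -6, "yaw": 0}, {"x": 1, "y": 1, "z": -6, "yaw": 0}])

```text
time: 7.68
ee_pos: [0.5993, 0.2878, 0.0367]
tcp_rot: [179.6, -0.0, 90.1]
wrist_force: [0.3, 1.1, -1.4]
opening: 0.0437
```

Call:
servo_tool(steps=[{"x": 0, "y": 0, "z": 0, "yaw": 0}, {"x": 0, "y": 0, "z": 0, "yaw": 0}, {"x": 0, "y": 0, "z": 0, "yaw": 0}, {"x": 0, "y": 0, "z": 20, "yaw": 0}, {"x": 0, "y": 0, "z": 60, "yaw": 0}, {"x": 0, "y": 0, "z": 80, "yaw": 0}, {"x": 0, "y": 0, "z": 80, "yaw": 0}], grip=64)

```text
time: 8.55
ee_pos: [0.6004, 0.2883, 0.12]
tcp_rot: [179.4, -0.2, 90.1]
wrist_force: [-0.2, -0.3, -0.6]
opening: 0.0644
```

Run:
```python
from h import *
im,d,o=snap('wrist','w6'); print(o['time'],o['ee_pos'],o['tcp_rot'],o['wrist_force'],o['opening'])
X,a=Xw('w6');p,r=a['pos'],a['rot']
m=((np.hypot(X[...,0]-.5985,X[...,1]-.2817)<.035)&(X[...,2]>.019)&(X[...,2]<.035)).astype(np.uint8)
cs,_=cv2.findContours(m,cv2.RETR_EXTERNAL,2); c=max(cs,key=cv2.contourArea); el=cv2.fitEllipse(c)
print(el,onz('wrist',[el[0]],.025,p,r),np.percentile(X[m>0][:,2],[5,50,95]))
```

```text
8.55 [0.60038034 0.28830076 0.119977  ] [ 1.79395594e+02 -1.59840373e-01  9.01112168e+01] [-0.16095522 -0.29696889 -0.58324353] 0.06439198632079388
((254.02587890625, 204.52484130859375), (54.36650848388672, 56.207977294921875), 88.3562240600586) [[0.5988717  0.28134721 0.025     ]] [0.02166227 0.02528014 0.02645425]
```

View pics/w6.png

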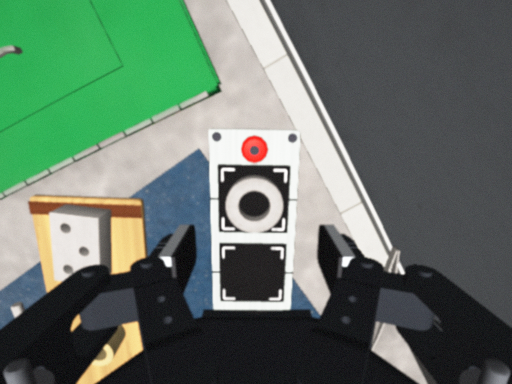

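Run:
```python
from h import *
for f in('w1','w2','w6'):
    X,a=Xw(f)
    h=cv2.cvtColor(a['im'],cv2.COLOR_RGB2HSV)
    g=(h[...,0]>55)&(h[...,0]<90)&(h[...,1]>100)&(X[...,1]>.2)
    for x in np.arange(.34,.54,.03):
        k=g&(abs(X[...,0]-x)<.006)
        if k.sum()>3: print(f,round(x,2),X[k][:,1].min().round(3),np.percentile(X[k][:,2],[5,95]).round(3))
```

```text
w1 0.34 0.262 [0.055 0.059]
w1 0.37 0.277 [0.056 0.059]
w1 0.4 0.29 [0.056 0.059]
w1 0.43 0.303 [0.056 0.059]
w1 0.46 0.316 [0.056 0.059]
w1 0.49 0.329 [0.056 0.059]
w1 0.52 0.342 [0.055 0.058]
w2 0.34 0.262 [0.017 0.058]
w2 0.37 0.276 [0.013 0.058]
w2 0.4 0.289 [0.011 0.058]
w2 0.43 0.301 [0.006 0.057]
w2 0.46 0.316 [0.008 0.023]
w6 0.43 0.302 [0.055 0.058]
w6 0.46 0.315 [0.056 0.059]
w6 0.49 0.329 [0.056 0.059]
w6 0.52 0.342 [0.055 0.058]
```

Call:
servo_tool(steps=[{"x": -40, "y": -12, "z": 0, "yaw": -2}, {"x": -90, "y": -27, "z": 0, "yaw": -5}, {"x": -135, "y": -40, "z": 0, "yaw": -7}, {"x": -148, "y": -44, "z": -10, "yaw": -7}, {"x": -148, "y": -44, "z": -25, "yaw": -7}, {"x": -148, "y": -44, "z": -30, "yaw": -7}, {"x": -148, "y": -44, "z": -30, "yaw": -7}])

```text
time: 9.48
ee_pos: [0.452, 0.244, 0.087]
tcp_rot: [179.6, -0.0, 83.1]
wrist_force: [-0.0, 0.2, -0.6]
opening: 0.064
```

Run:
```python
from h import *
im,d,o=snap('wrist','w7'); print(o['time'],o['ee_pos'],o['tcp_rot'],o['wrist_force'],o['opening'])
X,a=Xw('w7');p,r=a['pos'],a['rot']
m=((abs(X[...,0]-.452)<.035)&(abs(X[...,1]-.244)<.045)&(X[...,2]>.026)&(X[...,2]<.04)).astype(np.uint8)
cs,_=cv2.findContours(m,cv2.RETR_EXTERNAL,2); c=max(cs,key=cv2.contourArea)
print(cv2.minAreaRect(onz('wrist',c.reshape(-1,2),.032,p,r)[:,:2].astype(np.float32)*1000))
```

```text
9.475 [0.45196604 0.24396724 0.08700464] [ 1.79603984e+02 -4.20442706e-02  8.31009297e+01] [-0.02343406  0.17312541 -0.59495747] 0.06396062490015698
((451.82763671875, 245.09873962402344), (61.87942886352539, 39.99126052856445), 82.9894027709961)
```

View pics/w7.png

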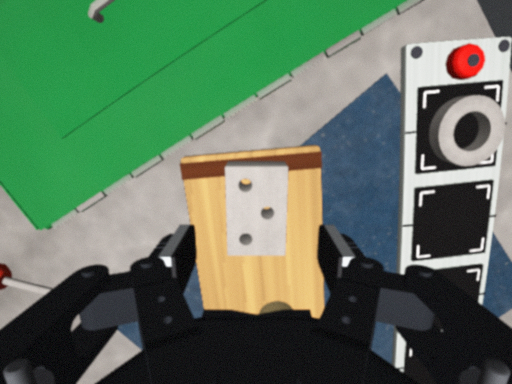

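Call:
servo_tool(steps=[{"x": 0, "y": 0, "z": -25, "yaw": 0}, {"x": 0, "y": 0, "z": -45, "yaw": 0}, {"x": 0, "y": 0, "z": -53, "yaw": 0}, {"x": 0, "y": 0, "z": -53, "yaw": 0}, {"x": 0, "y": 0, "z": -53, "yaw": 0}])

```text
time: 10.15
ee_pos: [0.4527, 0.2443, 0.0355]
tcp_rot: [179.5, -0.1, 83.1]
wrist_force: [-0.5, -0.8, 0.1]
opening: 0.0639
```

Call:
servo_tool(steps=[{"x": 0, "y": 0, "z": 0, "yaw": 0}, {"x": 0, "y": 0, "z": 0, "yaw": 0}, {"x": 0, "y": 0, "z": 0, "yaw": 0}, {"x": 0, "y": 0, "z": 0, "yaw": 0}, {"x": 0, "y": 0, "z": 0, "yaw": 0}, {"x": 0, "y": 0, "z": 0, "yaw": 0}], grip=30, grip_force=60)

```text
time: 10.9
ee_pos: [0.4533, 0.2446, 0.0367]
tcp_rot: [179.4, -0.2, 83.1]
wrist_force: [-0.6, -0.3, 5.7]
opening: 0.0386
```

Call:
servo_tool(steps=[{"x": 0, "y": 0, "z": 10, "yaw": 0}, {"x": 0, "y": 0, "z": 30, "yaw": 0}, {"x": 0, "y": 0, "z": 60, "yaw": 0}, {"x": 0, "y": 0, "z": 80, "yaw": 0}, {"x": 0, "y": 0, "z": 80, "yaw": 0}])

```text
time: 11.52
ee_pos: [0.454, 0.2451, 0.1184]
tcp_rot: [179.3, -0.3, 83.1]
wrist_force: [-0.0, -1.0, -3.1]
opening: 0.0386
```

Run:
```python
from h import *
im,d,o=snap('wrist','w8'); print(o['time'],o['ee_pos'],o['tcp_rot'],o['wrist_force'],o['opening'])
X,a=Xw('w8');p,r=a['pos'],a['rot'];t=X-p
k=(abs(t[...,0])<.018)&(t[...,1]>-.02)&(t[...,1]<.032)&(t[...,2]>-.03)&(t[...,2]<.02)
q=t[k];A=np.c_[q[:,:2],np.ones(len(q))]; s=np.linalg.lstsq(A,q[:,2],rcond=None)[0];e=q[:,2]-A@s;q=q[abs(e)<.002];A=np.c_[q[:,:2],np.ones(len(q))];print(np.linalg.lstsq(A,q[:,2],rcond=None)[0],len(q),q[:,1].max(),np.median(q[:,2]))
```

```text
11.525 [0.45403047 0.24508743 0.11839501] [179.28590885  -0.26802433  83.10094456] [-0.02080528 -0.97326552 -3.08030541] 0.03864721640621412
[ 0.00694523 -0.02285575 -0.00444367] 5105 0.0319456196543674 -0.0044318592743542995
```

View pics/w8.png

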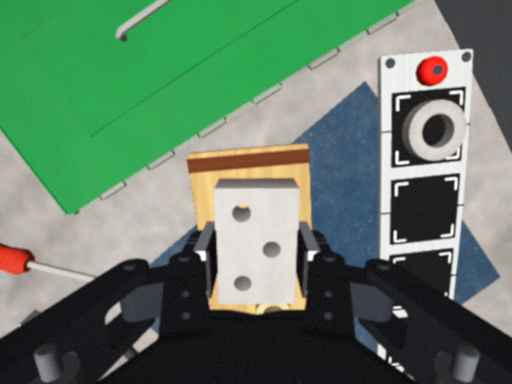

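Call:
servo_tool(steps=[{"x": 30, "y": -7, "z": 0, "yaw": 1}, {"x": 80, "y": -18, "z": 0, "yaw": 3}, {"x": 125, "y": -29, "z": 0, "yaw": 5}, {"x": 143, "y": -33, "z": -10, "yaw": 6}, {"x": 143, "y": -33, "z": -40, "yaw": 6}, {"x": 143, "y": -33, "z": -64, "yaw": 6}, {"x": 143, "y": -33, "z": -70, "yaw": 6}, {"x": 143, "y": -33, "z": -70, "yaw": 6}])

```text
time: 12.58
ee_pos: [0.5961, 0.2117, 0.0465]
tcp_rot: [179.4, -0.2, 89.1]
wrist_force: [-0.3, 0.4, -3.0]
opening: 0.0389
```

Run:
```python
from h import *
im,d,o=snap('wrist','w9'); print(o['time'],o['ee_pos'],o['tcp_rot'],o['wrist_force'],o['opening'])
X,a=Xw('w9');p,r=a['pos'],a['rot'];t=X-p
m=((abs(t[...,0])<.03)&(t[...,1]>-.025)&(t[...,1]<.05)&(t[...,2]>-.012)&(t[...,2]<.005))
for c in range(230,290,15):
    rows=np.where(m[:,c])[0]; print(c,rows.min(),rows.max(),(onz('wrist',[(c,rows.min())],p[2]-.0044,p,r)[0]).round(4))
```

```text
12.575 [0.59610941 0.21166827 0.04646653] [ 1.79444008e+02 -1.79384227e-01  8.91002352e+01] [-0.34638881  0.35792208 -3.04845766] 0.038855439550043266
230 185 293 [0.5839 0.2439 0.0421]
245 185 293 [0.5908 0.2437 0.0421]
260 185 292 [0.5976 0.2436 0.0421]
275 184 293 [0.6045 0.244  0.0421]
```

View pics/w9.png

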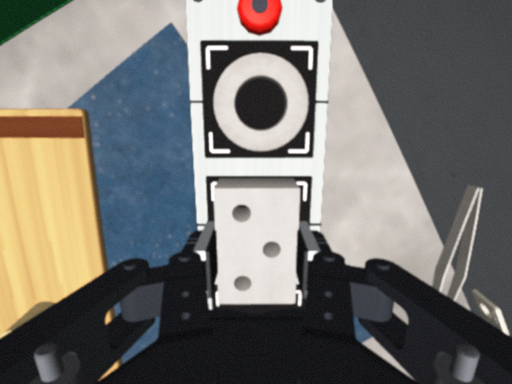

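Call:
servo_tool(steps=[{"x": 1, "y": -1, "z": -3, "yaw": 0}, {"x": 1, "y": -1, "z": -6, "yaw": 0}, {"x": 1, "y": -1, "z": -6, "yaw": 0}, {"x": 1, "y": -1, "z": -6, "yaw": 0}])

```text
time: 13.12
ee_pos: [0.5977, 0.2109, 0.0416]
tcp_rot: [179.4, -0.2, 89.1]
wrist_force: [-0.8, 0.3, -2.7]
opening: 0.0382
```

Still about 1.5 mm above the pad; I'll go a little lower before releasing.

Call:
servo_tool(steps=[{"x": 0, "y": 0, "z": -2, "yaw": 0}, {"x": 0, "y": 0, "z": -2, "yaw": 0}, {"x": 0, "y": 0, "z": -2, "yaw": 0}])

```text
time: 13.5
ee_pos: [0.5978, 0.211, 0.0398]
tcp_rot: [179.3, -0.2, 89.1]
wrist_force: [0.7, -0.1, -0.3]
opening: 0.0387
```

Call:
servo_tool(steps=[{"x": 0, "y": 0, "z": 0, "yaw": 0}, {"x": 0, "y": 0, "z": 0, "yaw": 0}, {"x": 0, "y": 0, "z": 0, "yaw": 0}, {"x": 0, "y": 0, "z": 0, "yaw": 0}, {"x": 0, "y": 0, "z": 20, "yaw": 0}, {"x": 0, "y": 0, "z": 60, "yaw": 0}, {"x": 0, "y": 0, "z": 80, "yaw": 0}, {"x": 0, "y": 0, "z": 80, "yaw": 0}], grip=58)

```text
time: 14.5
ee_pos: [0.5989, 0.2114, 0.123]
tcp_rot: [179.1, -0.3, 89.1]
wrist_force: [0.5, -0.8, -0.2]
opening: 0.058
```

Run:
```python
from h import *
im,d,o=snap('wrist','w10'); print(o['time'],o['ee_pos'],o['tcp_rot'],o['wrist_force'],o['opening'])
X,a=Xw('w10');p,r=a['pos'],a['rot']
m=((abs(X[...,0]-.597)<.035)&(abs(X[...,1]-.212)<.045)&(X[...,2]>.03)&(X[...,2]<.045)).astype(np.uint8)
cs,_=cv2.findContours(m,cv2.RETR_EXTERNAL,2); c=max(cs,key=cv2.contourArea)
print(cv2.minAreaRect(onz('wrist',c.reshape(-1,2),.035,p,r)[:,:2].astype(np.float32)*1000),np.percentile(X[m>0][:,2],[5,50,95]))
```

```text
14.5 [0.59893198 0.21135005 0.12300602] [179.07955656  -0.31519621  89.10313816] [ 0.53315517 -0.7567159  -0.17584869] 0.057963509752966116
((597.36376953125, 211.05934143066406), (61.22816848754883, 40.05851364135742), 88.9615707397461) [0.0341901  0.03545385 0.03651396]
```

View pics/w10.png

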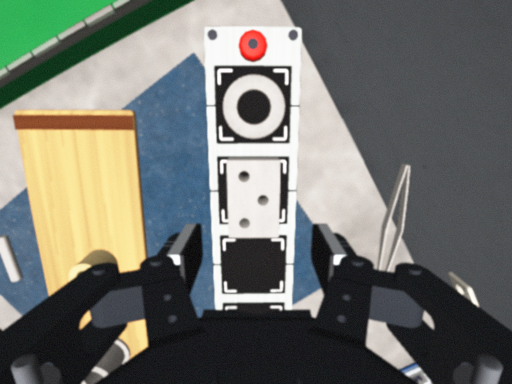

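Call:
servo_tool(steps=[{"x": -40, "y": -19, "z": 0, "yaw": 1}, {"x": -90, "y": -42, "z": 0, "yaw": 1}, {"x": -132, "y": -62, "z": 0, "yaw": 1}, {"x": -142, "y": -67, "z": -10, "yaw": 1}, {"x": -142, "y": -67, "z": -28, "yaw": 1}, {"x": -142, "y": -67, "z": -35, "yaw": 1}, {"x": -142, "y": -67, "z": -35, "yaw": 1}])

```text
time: 15.42
ee_pos: [0.4562, 0.1442, 0.0848]
tcp_rot: [179.3, -0.2, 90.1]
wrist_force: [0.2, 0.1, 0.5]
opening: 0.0579
```

Run:
```python
from h import *
im,d,o=snap('wrist','w11'); print(o['time'],o['ee_pos'],o['tcp_rot'],o['wrist_force'],o['opening'])
X,a=Xw('w11');p,r=a['pos'],a['rot']
m=((np.hypot(X[...,0]-.457,X[...,1]-.1447)<.022)&(X[...,2]>.032)&(X[...,2]<.045)).astype(np.uint8)
cs,_=cv2.findContours(m,cv2.RETR_EXTERNAL,2); c=max(cs,key=cv2.contourArea); el=cv2.fitEllipse(c)
print(el,onz('wrist',[el[0]],.038,p,r),np.median(X[m>0][:,2]))
```

```text
15.425 [0.45616413 0.14422815 0.0848255 ] [179.33473039  -0.23194156  90.11267834] [0.24980098 0.08481648 0.48252809] 0.05791013136029868
((257.1611633300781, 215.13978576660156), (45.68230438232422, 46.44252014160156), 81.62779235839844) [[0.45651618 0.14605228 0.038     ]] 0.03818798030040371
```

View pics/w11.png

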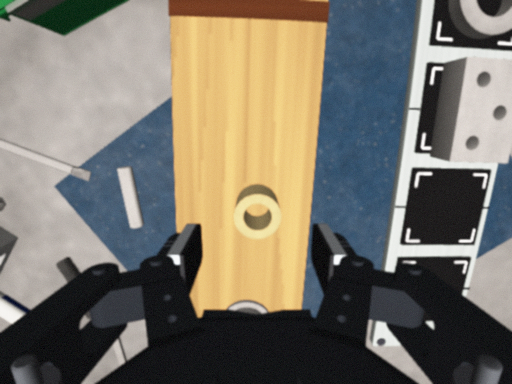

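Brass bush at (257,215) px, i.e. y ≈ 0.1455. Centred between the jaws; descend and grip.

Call:
servo_tool(steps=[{"x": 0, "y": 1, "z": -25, "yaw": 0}, {"x": 0, "y": 1, "z": -42, "yaw": 0}, {"x": 0, "y": 1, "z": -49, "yaw": 0}, {"x": 0, "y": 1, "z": -49, "yaw": 0}, {"x": 0, "y": 1, "z": -49, "yaw": 0}])

```text
time: 16.1
ee_pos: [0.4569, 0.1454, 0.0372]
tcp_rot: [179.2, -0.3, 90.1]
wrist_force: [0.1, 0.2, 0.5]
opening: 0.0588
```

Call:
servo_tool(steps=[{"x": 0, "y": 0, "z": 0, "yaw": 0}, {"x": 0, "y": 0, "z": 0, "yaw": 0}, {"x": 0, "y": 0, "z": 0, "yaw": 0}, {"x": 0, "y": 0, "z": 0, "yaw": 0}, {"x": 0, "y": 0, "z": 0, "yaw": 0}, {"x": 0, "y": 0, "z": 0, "yaw": 0}], grip=20, grip_force=50)

```text
time: 16.85
ee_pos: [0.4572, 0.1455, 0.0382]
tcp_rot: [179.2, -0.3, 90.1]
wrist_force: [-1.2, -0.2, 6.5]
opening: 0.0278
```

Call:
servo_tool(steps=[{"x": 0, "y": 0, "z": 10, "yaw": 0}, {"x": 0, "y": 0, "z": 30, "yaw": 0}, {"x": 0, "y": 0, "z": 60, "yaw": 0}, {"x": 0, "y": 0, "z": 80, "yaw": 0}, {"x": 0, "y": 0, "z": 80, "yaw": 0}])

```text
time: 17.48
ee_pos: [0.4581, 0.1458, 0.12]
tcp_rot: [179.0, -0.3, 90.1]
wrist_force: [0.0, 0.1, -1.7]
opening: 0.0283
```

Run:
```python
from h import *
im,d,o=snap('wrist','w12'); print(o['time'],o['ee_pos'],o['tcp_rot'],o['wrist_force'],o['opening'])
X,a=Xw('w12');p,r=a['pos'],a['rot'];t=X-p
m=((np.hypot(t[...,0],t[...,1])<.025)&(abs(t[...,0])<.0145)&(t[...,2]>-.015)&(t[...,2]<.012)).astype(np.uint8)
q=t[m>0]; z=np.percentile(q[:,2],[5,50,90]); print(z)
```

```text
17.475 [0.45814578 0.14583129 0.1200045 ] [178.9888434   -0.34043432  90.1155812 ] [ 0.01563723  0.10924999 -1.74849904] 0.028252176619967425
[-0.0128278  -0.00034145  0.00089516]
```

View pics/w12.png

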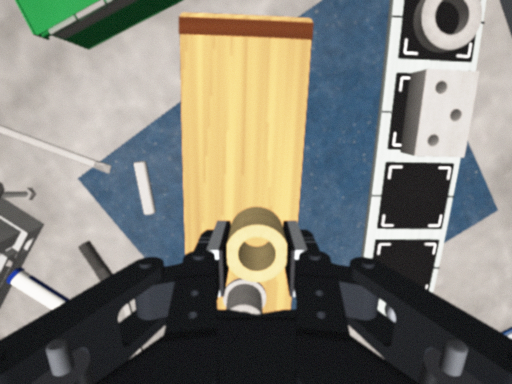

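Call:
servo_tool(steps=[{"x": 30, "y": -1, "z": 0, "yaw": 0}, {"x": 80, "y": -2, "z": 0, "yaw": 0}, {"x": 125, "y": -4, "z": 0, "yaw": 0}, {"x": 138, "y": -4, "z": -10, "yaw": 0}, {"x": 138, "y": -4, "z": -40, "yaw": 0}, {"x": 138, "y": -4, "z": -66, "yaw": 0}, {"x": 138, "y": -4, "z": -73, "yaw": 0}, {"x": 138, "y": -4, "z": -73, "yaw": 0}])

```text
time: 18.52
ee_pos: [0.5949, 0.1416, 0.0453]
tcp_rot: [179.2, -0.3, 90.1]
wrist_force: [-0.5, -0.3, -0.9]
opening: 0.0279
```

Run:
```python
from h import *
im,d,o=snap('wrist','w13'); print(o['time'],o['ee_pos'],o['tcp_rot'],o['wrist_force'],o['opening'])
X,a=Xw('w13');p,r=a['pos'],a['rot'];t=X-p
m=((np.hypot(t[...,0],t[...,1])<.025)&(abs(t[...,0])<.0145)&(t[...,2]>-.005)&(t[...,2]<.006)).astype(np.uint8)
cs,_=cv2.findContours(m,cv2.RETR_EXTERNAL,2); c=max(cs,key=cv2.contourArea); el=cv2.fitEllipse(c)
print(el,onz('wrist',[el[0]],p[2],p,r))
```

```text
18.525 [0.59491677 0.14162713 0.04530186] [179.15696709  -0.29158653  90.12118151] [-0.46675628 -0.32235529 -0.89382352] 0.027937210433407238
((258.65606689453125, 251.18577575683594), (61.41618728637695, 65.92119598388672), 90.23211669921875) [[0.59527243 0.14262835 0.04530186]]
```

View pics/w13.png

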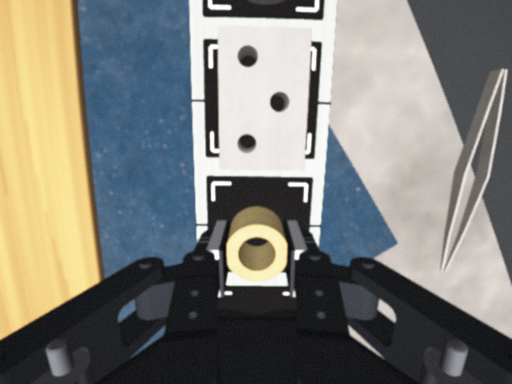

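Call:
servo_tool(steps=[{"x": 0, "y": 0, "z": -2, "yaw": 0}, {"x": 0, "y": 0, "z": -4, "yaw": 0}, {"x": 0, "y": 0, "z": -4, "yaw": 0}, {"x": 0, "y": 0, "z": -4, "yaw": 0}])

```text
time: 19.08
ee_pos: [0.5956, 0.1417, 0.0423]
tcp_rot: [179.1, -0.3, 90.1]
wrist_force: [0.0, -0.4, -1.7]
opening: 0.028
```

Call:
servo_tool(steps=[{"x": 0, "y": 0, "z": -1.5, "yaw": 0}, {"x": 0, "y": 0, "z": -1.5, "yaw": 0}, {"x": 0, "y": 0, "z": -1.5, "yaw": 0}])

```text
time: 19.45
ee_pos: [0.5957, 0.1418, 0.0413]
tcp_rot: [179.0, -0.3, 90.1]
wrist_force: [0.2, -0.3, 4.3]
opening: 0.0284
```

Call:
servo_tool(steps=[{"x": 0, "y": 0, "z": 0, "yaw": 0}, {"x": 0, "y": 0, "z": 0, "yaw": 0}, {"x": 0, "y": 0, "z": 0, "yaw": 0}, {"x": 0, "y": 0, "z": 0, "yaw": 0}, {"x": 0, "y": 0, "z": 20, "yaw": 0}, {"x": 0, "y": 0, "z": 60, "yaw": 0}, {"x": 0, "y": 0, "z": 80, "yaw": 0}, {"x": 0, "y": 0, "z": 80, "yaw": 0}], grip=58)

```text
time: 20.45
ee_pos: [0.5969, 0.1421, 0.1244]
tcp_rot: [178.8, -0.4, 90.1]
wrist_force: [0.5, 0.2, 0.2]
opening: 0.0582
```

Run:
```python
from h import *
im,d,o=snap('wrist','w14'); print(o['time'],o['ee_pos'],o['tcp_rot'],o['wrist_force'],o['opening'])
X,a=Xw('w14');p,r=a['pos'],a['rot']
m=((np.hypot(X[...,0]-.5957,X[...,1]-.1419)<.022)&(X[...,2]>.035)&(X[...,2]<.048)).astype(np.uint8)
cs,_=cv2.findContours(m,cv2.RETR_EXTERNAL,2); c=max(cs,key=cv2.contourArea); el=cv2.fitEllipse(c)
print(el,onz('wrist',[el[0]],.041,p,r),np.median(X[m>0][:,2]))
```

```text
20.45 [0.59689012 0.14207956 0.12442292] [178.77772307  -0.38427478  90.122374  ] [0.54226055 0.18977841 0.24472789] 0.0581891151807741
((252.93199157714844, 201.05300903320312), (37.87739944458008, 39.231449127197266), 86.90333557128906) [[0.59541999 0.14198776 0.041     ]] 0.041293551351448785
```

View pics/w14.png

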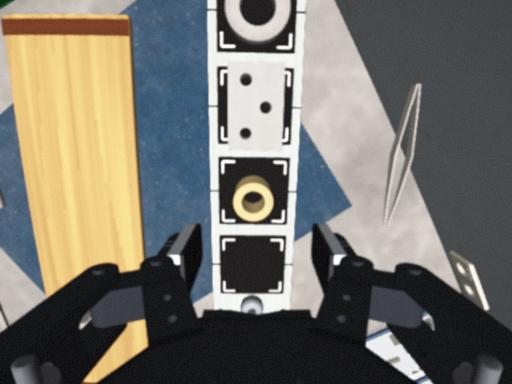

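Run:
```python
from h import *
for f,n in(('s1','scene'),('w1','wrist'),('w2','wrist'),('w6','wrist'),('w14','wrist')):
    X,a=Xw(f,n); d=a['d']
    for x in np.arange(.56,.74,.02):
        k=(d>0)&(abs(X[...,0]-x)<.01)&(X[...,1]>-.1)&(X[...,1]<.07)&(X[...,2]>.06)&(X[...,2]<.16)
        if k.sum()>5: print(f,round(x,2),k.sum(),'ymax',np.percentile(X[k][:,1],[95,99]).round(3),'z',X[k][:,2].max().round(3))
for f in('w3','w4'):
    X,a=Xw(f); R=np.hypot(X[...,0]-.4485,X[...,1]-.0457); k=(R<.022)&(R>.0175)&(X[...,2]>.012)
    print(f,np.histogram(X[k][:,2],np.arange(.010,.05,.002)))
```

```text
s1 0.58 32 ymax [-0.046 -0.044] z 0.119
s1 0.6 211 ymax [-0.038 -0.034] z 0.128
s1 0.62 195 ymax [-0.024 -0.021] z 0.13
s1 0.64 198 ymax [-0.016 -0.01 ] z 0.13
s1 0.66 217 ymax [-0.005 -0.004] z 0.129
s1 0.68 173 ymax [0.001 0.003] z 0.131
s1 0.7 141 ymax [-0.017 -0.015] z 0.13
s1 0.72 261 ymax [-0.009 -0.006] z 0.13
w1 0.58 71 ymax [-0.052 -0.051] z 0.123
w1 0.6 424 ymax [-0.042 -0.041] z 0.132
w1 0.62 276 ymax [-0.032 -0.028] z 0.131
w1 0.64 117 ymax [-0.076 -0.074] z 0.07
w1 0.66 24 ymax [-0.085 -0.083] z 0.069
w1 0.72 111 ymax [-0.011 -0.01 ] z 0.11
w2 0.58 119 ymax [-0.051 -0.051] z 0.119
w2 0.6 562 ymax [-0.041 -0.04 ] z 0.123
w2 0.62 544 ymax [-0.025 -0.022] z 0.124
w2 0.64 36 ymax [-0.027 -0.026] z 0.108
w2 0.7 199 ymax [-0.072 -0.07 ] z 0.132
w2 0.72 414 ymax [-0.011 -0.011] z 0.132
w3 (array([  0,  66, 295,   6,   0,   0,   0,   0,   0,   0,   0,   0,   0,
         0,   0,   0,   0,   0,   0]), array([0.01 , 0.012, 0.014, 0.016, 0.018, 0.02 , 0.022, 0.024, 0.026,
       0.028, 0.03 , 0.032, 0.034, 0.036, 0.038, 0.04 , 0.042, 0.044,
       0.046, 0.048]))
w4 (array([  0,  48, 208,   3,   0,   0,   0,   0,   0,   0,   0,   0,   0,
         0,   0,   0,   0,   0,   0]), array([0.01 , 0.012, 0.014, 0.016, 0.018, 0.02 , 0.022, 0.024, 0.026,
       0.028, 0.03 , 0.032, 0.034, 0.036, 0.038, 0.04 , 0.042, 0.044,
       0.046, 0.048]))
```

Call:
servo_tool(steps=[{"x": -35, "y": -23, "z": 0, "yaw": 0}, {"x": -80, "y": -52, "z": 0, "yaw": 0}, {"x": -125, "y": -81, "z": 0, "yaw": 0}, {"x": -146, "y": -95, "z": -8, "yaw": 0}, {"x": -148, "y": -96, "z": -26, "yaw": 0}, {"x": -148, "y": -96, "z": -34, "yaw": 0}, {"x": -148, "y": -96, "z": -34, "yaw": 0}])

```text
time: 21.38
ee_pos: [0.4482, 0.0463, 0.0873]
tcp_rot: [179.0, -0.3, 90.2]
wrist_force: [-0.7, 0.4, 0.7]
opening: 0.058
```

Run:
```python
from h import *
im,d,o=snap('wrist','w15'); print(o['time'],o['ee_pos'],o['tcp_rot'],o['wrist_force'],o['opening'])
X,a=Xw('w15');p,r=a['pos'],a['rot']
m=((np.hypot(X[...,0]-.4485,X[...,1]-.0457)<.024)&(X[...,2]>.039)&(X[...,2]<.052)).astype(np.uint8)
cs,_=cv2.findContours(m,cv2.RETR_EXTERNAL,2); c=max(cs,key=cv2.contourArea); el=cv2.fitEllipse(c)
print(el,onz('wrist',[el[0]],.045,p,r),np.median(X[m>0][:,2]))
```

```text
21.375 [0.44819245 0.04629318 0.08730489] [179.03558306  -0.34357471  90.15098566] [-0.73630565  0.4477906   0.70850779] 0.05804678315615982
((256.28839111328125, 221.0326385498047), (49.33530807495117, 51.06129837036133), 89.4820327758789) [[0.44816882 0.0460137  0.045     ]] 0.0451825568995729
```

View pics/w15.png

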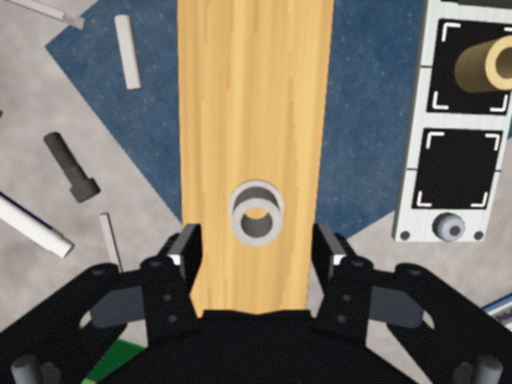

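Call:
servo_tool(steps=[{"x": 0, "y": 0, "z": -22, "yaw": 0}, {"x": 0, "y": 0, "z": -40, "yaw": 0}, {"x": 0, "y": 0, "z": -46, "yaw": 0}, {"x": 0, "y": 0, "z": -46, "yaw": 0}, {"x": 0, "y": 0, "z": -46, "yaw": 0}])

```text
time: 22.05
ee_pos: [0.4489, 0.0464, 0.0426]
tcp_rot: [178.9, -0.4, 90.2]
wrist_force: [0.3, -0.2, 0.9]
opening: 0.0582
```

Call:
servo_tool(steps=[{"x": 0, "y": 0, "z": 0, "yaw": 0}, {"x": 0, "y": 0, "z": 0, "yaw": 0}, {"x": 0, "y": 0, "z": 0, "yaw": 0}, {"x": 0, "y": 0, "z": 0, "yaw": 0}, {"x": 0, "y": 0, "z": 0, "yaw": 0}, {"x": 0, "y": 0, "z": 0, "yaw": 0}], grip=22, grip_force=50)

```text
time: 22.8
ee_pos: [0.4493, 0.0464, 0.0437]
tcp_rot: [178.9, -0.4, 90.2]
wrist_force: [-1.6, -0.1, 7.6]
opening: 0.0334
```

Call:
servo_tool(steps=[{"x": 0, "y": 0, "z": 10, "yaw": 0}, {"x": 0, "y": 0, "z": 30, "yaw": 0}, {"x": 0, "y": 0, "z": 60, "yaw": 0}, {"x": 0, "y": 0, "z": 80, "yaw": 0}, {"x": 0, "y": 0, "z": 80, "yaw": 0}])

```text
time: 23.42
ee_pos: [0.4502, 0.0465, 0.1256]
tcp_rot: [178.7, -0.4, 90.2]
wrist_force: [0.5, -0.2, -1.3]
opening: 0.0332
```

Run:
```python
from h import *
im,d,o=snap('wrist','w16'); print(o['time'],o['ee_pos'],o['tcp_rot'],o['wrist_force'],o['opening'])
X,a=Xw('w16');p,r=a['pos'],a['rot'];t=X-p
m=((np.hypot(t[...,0],t[...,1])<.022)&(abs(t[...,0])<.016)&(t[...,2]>-.01)&(t[...,2]<.012)).astype(np.uint8)
print(np.percentile(t[m>0][:,2],[5,50,90]))
```

```text
23.425 [0.45023801 0.04647374 0.1255946 ] [178.67721591  -0.37765088  90.15385761] [ 0.46248544 -0.19410873 -1.30534909] 0.033171518286684874
[-0.00801123  0.00120342  0.00225589]
```

View pics/w16.png

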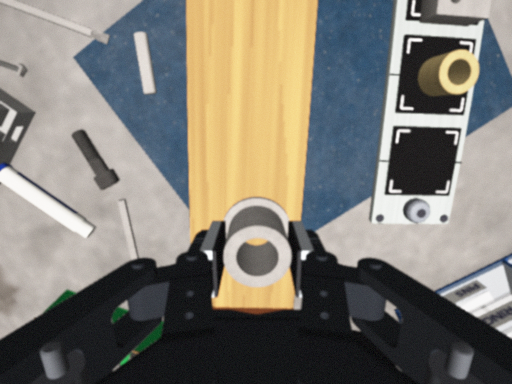

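Call:
servo_tool(steps=[{"x": 30, "y": 6, "z": 0, "yaw": 0}, {"x": 80, "y": 15, "z": 0, "yaw": 0}, {"x": 125, "y": 23, "z": 0, "yaw": 0}, {"x": 144, "y": 26, "z": -10, "yaw": 0}, {"x": 145, "y": 26, "z": -40, "yaw": 0}, {"x": 145, "y": 26, "z": -65, "yaw": 0}, {"x": 145, "y": 26, "z": -72, "yaw": 0}, {"x": 145, "y": 26, "z": -72, "yaw": 0}, {"x": 145, "y": 26, "z": -72, "yaw": 0}])

```text
time: 24.6
ee_pos: [0.5952, 0.0725, 0.0533]
tcp_rot: [178.7, -0.4, 90.2]
wrist_force: [0.1, -0.6, -1.2]
opening: 0.0331
```

Run:
```python
from h import *
im,d,o=snap('wrist','w17'); print(o['time'],o['ee_pos'],o['tcp_rot'],o['wrist_force'],o['opening'])
```

```text
24.6 [0.59515469 0.07248699 0.05334265] [178.69944929  -0.3770801   90.15640429] [ 0.14669323 -0.5722661  -1.22298305] 0.03306924430827082
```

View pics/w17.png

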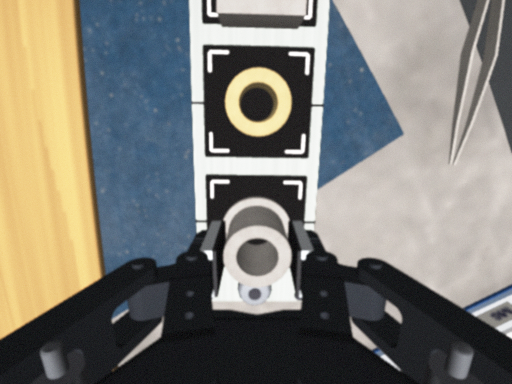

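Call:
servo_tool(steps=[{"x": -1, "y": 0, "z": -3, "yaw": 0}, {"x": -1, "y": 0, "z": -6, "yaw": 0}, {"x": -1, "y": 0, "z": -6, "yaw": 0}, {"x": -1, "y": 0, "z": -6, "yaw": 0}, {"x": -1, "y": 0, "z": -6, "yaw": 0}])

```text
time: 25.28
ee_pos: [0.5943, 0.0725, 0.0475]
tcp_rot: [178.7, -0.4, 90.2]
wrist_force: [0.2, -0.2, -1.2]
opening: 0.0333
```

Call:
servo_tool(steps=[{"x": 0, "y": 0, "z": -1, "yaw": 0}, {"x": 0, "y": 0, "z": -1, "yaw": 0}, {"x": 0, "y": 0, "z": -1, "yaw": 0}])

```text
time: 25.65
ee_pos: [0.5944, 0.0725, 0.0469]
tcp_rot: [178.7, -0.4, 90.2]
wrist_force: [-0.7, -0.2, 5.0]
opening: 0.0332
```

Call:
servo_tool(steps=[{"x": 0, "y": 0, "z": 0, "yaw": 0}, {"x": 0, "y": 0, "z": 0, "yaw": 0}, {"x": 0, "y": 0, "z": 0, "yaw": 0}, {"x": 0, "y": 0, "z": 0, "yaw": 0}, {"x": 0, "y": 0, "z": 20, "yaw": 0}, {"x": 0, "y": 0, "z": 60, "yaw": 0}, {"x": -20, "y": 30, "z": 110, "yaw": 0}, {"x": -70, "y": 70, "z": 150, "yaw": 0}, {"x": -90, "y": 80, "z": 200, "yaw": 0}, {"x": -90, "y": 80, "z": 215, "yaw": 0}, {"x": -90, "y": 80, "z": 215, "yaw": 0}, {"x": -90, "y": 80, "z": 215, "yaw": 0}], grip=58)

```text
time: 27.15
ee_pos: [0.5044, 0.1523, 0.2604]
tcp_rot: [178.7, -0.4, 90.1]
wrist_force: [0.2, 0.7, -1.3]
opening: 0.0578
```

Run:
```python
from h import *
im,d,o=snap('wrist','w18'); print(o['time'],o['ee_pos'],o['tcp_rot'],o['wrist_force'],o['opening'])
snap('scene','s18')
X,a=Xw('w18');p,r=a['pos'],a['rot']
for n,x,y,z,R in(('ring',.5985,.2817,.025,.03),('bb',.5957,.1419,.041,.02),('ba',.5948,.0723,.048,.021),('block',.5971,.212,.035,.045)):
    m=((np.hypot(X[...,0]-x,X[...,1]-y)<R)&(abs(X[...,2]-z)<.006)).astype(np.uint8)
    cs,_=cv2.findContours(m,cv2.RETR_EXTERNAL,2); c=max(cs,key=cv2.contourArea)
    q=(onz('wrist',c.reshape(-1,2),z,p,r)[:,:2]*1000).astype(np.float32)
    print(n,(cv2.minAreaRect(q) if n=='block' else cv2.fitEllipse(q)),'want',x,y,'z',np.median(X[m>0][:,2]))
```

```text
27.15 [0.50438937 0.152283   0.26044619] [178.74819154  -0.35592383  90.13519659] [ 0.1865092   0.68100771 -1.27090191] 0.05777288623469043
ring ((597.8792724609375, 279.513427734375), (45.51528549194336, 46.56745147705078), 139.32855224609375) want 0.5985 0.2817 z 0.025381980705113882
bb ((595.0995483398438, 141.0984344482422), (29.49833106994629, 31.10327911376953), 60.80799865722656) want 0.5957 0.1419 z 0.04137956343953439
ba ((595.1031494140625, 79.55223083496094), (17.748504638671875, 27.665096282958984), 67.07167053222656) want 0.5948 0.0723 z 0.04762005578051565
block ((596.732421875, 210.79324340820312), (62.56432342529297, 41.307373046875), 89.77938079833984) want 0.5971 0.212 z 0.035466518554819276
```

View pics/w18.png

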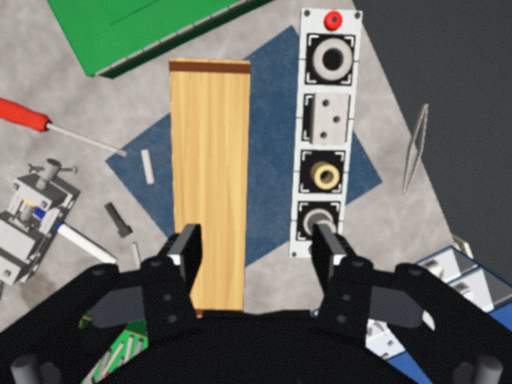

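View pics/s18.png

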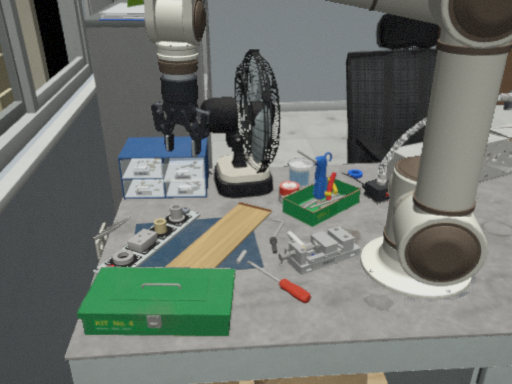

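All four stand in order, but the finger hides bush_a in this view. I'll move for an unobstructed check.

Call:
servo_tool(steps=[{"x": 15, "y": -15, "z": 20, "yaw": 0}, {"x": 40, "y": -15, "z": 60, "yaw": 0}, {"x": 70, "y": -15, "z": 60, "yaw": 0}, {"x": 90, "y": -15, "z": 60, "yaw": 0}, {"x": 90, "y": -15, "z": 60, "yaw": 0}, {"x": 90, "y": -15, "z": 60, "yaw": 0}])

```text
time: 28.0
ee_pos: [0.5938, 0.137, 0.3195]
tcp_rot: [178.9, -0.3, 90.1]
wrist_force: [-1.3, 0.7, -0.2]
opening: 0.0579
```

Run:
```python
from h import *
im,d,o=snap('wrist','w19'); print(o['time'],o['ee_pos'],o['tcp_rot'],o['wrist_force'],o['opening'],abs(o['qd']).max())
X,a=Xw('w19');p,r=a['pos'],a['rot']
for n,x,y,z,R in(('ring',.5985,.2817,.025,.03),('bb',.5957,.1419,.041,.02),('ba',.5948,.0723,.048,.021),('block',.5971,.212,.035,.045)):
    m=((np.hypot(X[...,0]-x,X[...,1]-y)<R)&(abs(X[...,2]-z)<.006)).astype(np.uint8)
    cs,_=cv2.findContours(m,cv2.RETR_EXTERNAL,2); c=max(cs,key=cv2.contourArea)
    q=(onz('wrist',c.reshape(-1,2),z,p,r)[:,:2]*1000).astype(np.float32)
    print(n,(cv2.minAreaRect(q) if n=='block' else cv2.fitEllipse(q)),'want',x,y,'z',np.median(X[m>0][:,2]))
hsv=cv2.cvtColor(im,cv2.COLOR_RGB2HSV)
for x,y in((.5985,.2817),(.5971,.212),(.5957,.1419),(.5948,.0723)):
    k=((hsv[...,2]<75)|((abs(X[...,0]-x)<.022)&(abs(X[...,1]-y)<.022)))&(abs(X[...,0]-x)<.034)&(abs(X[...,1]-y)<.034)&(X[...,2]<.016)
    cs,_=cv2.findContours(cv2.morphologyEx(k.astype(np.uint8),cv2.MORPH_CLOSE,np.ones((5,5))),cv2.RETR_EXTERNAL,2);c=max(cs,key=cv2.contourArea)
    print('pad',cv2.minAreaRect((onz('wrist',c.reshape(-1,2),.013,p,r)[:,:2]*1000).astype(np.float32)))
cv2.imwrite('pics/z19.png',cv2.cvtColor(cv2.resize(im[20:300,190:330],None,fx=2,fy=2),cv2.COLOR_RGB2BGR))
```

```text
28.0 [0.59381392 0.13695404 0.31948348] [178.87851945  -0.32719345  90.10379653] [-1.29732996  0.66795521 -0.24329485] 0.05791473663431225 1.0038651986860945
ring ((598.9817504882812, 279.8952331542969), (44.792938232421875, 45.88901901245117), 95.18382263183594) want 0.5985 0.2817 z 0.025363145099019074
bb ((595.6380004882812, 140.8486328125), (29.038379669189453, 29.35740852355957), 174.9461669921875) want 0.5957 0.1419 z 0.04149944038955
ba ((594.5311279296875, 71.17631530761719), (31.116884231567383, 32.6314811706543), 6.110114097595215) want 0.5948 0.0723 z 0.04839833250970138
block ((597.5630493164062, 210.94595336914062), (61.86323928833008, 40.07281494140625), 89.41766357421875) want 0.5971 0.212 z 0.035457840201897906
pad ((598.5593872070312, 281.6291809082031), (56.703067779541016, 56.112083435058594), 89.27606964111328)
pad ((572.6463623046875, 212.59410095214844), (43.503910064697266, 6.953853607177734), 87.43083190917969)
pad ((596.4417114257812, 141.5970916748047), (54.66007995605469, 56.150699615478516), 89.88309478759766)
pad ((595.0292358398438, 74.71942901611328), (50.69086837768555, 55.41581726074219), 89.7134017944336)
```

View pics/z19.png

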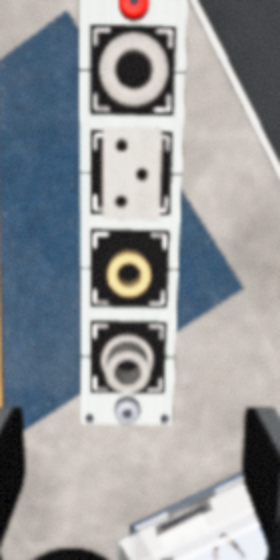

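```bash
python3 -c "
from h import *
print(job_done())"
```

```text
the job is handed in; nothing more can be done
None
```

The four parts are on the rail in height order and I handed the job in at about 28 s of the 88 s. The red button is at the left (+y) end, so the row runs:
- **pad_a:** spacer_ring
- **pad_b:** insert_a
- **pad_c:** guide_bush_b
- **pad_d:** guide_bush_a

**Final check:** The last wrist view shows every part upright, and the gripper is open and clear of everything. All parts are within about 1–2 mm of their pad centres. Top heights read 25, 35, 41 and 48 mm, which matches each part standing flat on its pad.

**Disagreements:**
- The ring was within 0.5 mm of centre in the view taken right after its release. The last two views put it about 2 mm lower in y. The tool had tilted about 1° by then, so I take that as measurement error.
- In the last two views, some automatic pad or part outlines were partly hidden and unusable. For the pads under insert_a and guide_bush_a I relied on the earlier pad measurements and the picture itself.
- Before the move, the two-view triangulation for the brass bush failed on a stray contour. I used its depth readings from two wrist positions instead, and they agreed within 1 mm.

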